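# Clip a locator tag to a specimen drawer's tie-down eye

## Task

Take the orange snap hook that carries the locator tag and hook it onto the near leg of the steel tie-down eye in the specimen drawer: press its sprung gate gently against the leg until the leg is inside and the gate has snapped shut behind it. Then pull the hook back until the closed gate bears on the leg, to prove that it has caught, and let go of it, hooked on and lying flat in the drawer. Do not force the eye, and leave the fossil, the sample box and the jar where they are.

Things in the scene. Friction and masses are not known exactly. Their poses are not given: they have to be found in the camera images.
- clip_grip (a point): Centre of the black upright grip fin on the loose orange snap hook (about 0.17 to 0.34 kg), 30 mm above the hook's underside. The fin is 40 long (x), 16 wide (y), and stands from 12 to 48 mm above the underside. Axes: z up, x towards the hook's mouth (the way to push), y to its left. The 4 mm thick, 50 wide green and white tag reaches 89 mm behind.
- clip: The same snap hook; origin on its underside below the fin's centre, same axes. It is flat, 12 mm thick, 49 wide, and slides on the flat drawer floor. Its pocket is 33 wide (y -19.5 to 13.5) and its closed end is at x = 26. The nose lip is at x 73 to 79; flared lead-in tips reach x = 89. The way in between nose and open gate is 20 wide, centred at y = -1.
- gate_mid (a point): Middle of the hook's mouth, on the closed gate's centre line: 69 mm ahead of the fin's centre, 1 mm to the right, 6 mm above the underside; axes of the hook. The gate is 6 mm thick. The closed end of the pocket is 43 mm behind this point, so a 10 mm leg can be at most 38 mm inside it, and bears on the shut gate from inside at 8 mm.
- gate (a joint): Angle of the steel gate, a 32 mm bar hinged on the hook's left arm: 0 is shut, grows as it swings inwards (rad, to 1.4); it cannot swing outwards. A spring shuts it: about 3 N at its middle starts it, 4 to 11 N (with rubbing) opens it fully. It slips off the leg and snaps shut only when the leg's centre is 31 to 36 mm inside point gate_mid.
- eye: Fixed dark steel tie-down eye: U staple of 10 mm round bar, 60 mm tall, two upright legs 80 apart. Origin on the drawer floor at the middle of the near leg's slot; x points from near to far leg (the way to push the hook on), z up. The staple is clamped up to 11 mm either way along x in its slots, unmeasured: feel for the leg. Sideways it is true. More than 25 N from the hook is forcing it.
- fossil: Ammonite, a round brown stone 88 mm across and 30 high, loose on the drawer floor (the drawer is 460 x 720 mm, its rim 30 mm above its floor); leave alone. Origin at the centre of its underside.
- sample_box: Open white sample box 70 x 90 x 30 mm with a violet mineral, loose, near the drawer's far left corner; leave alone. Origin at the centre of its underside.
- sample_jar: Amber jar 52 mm across, 60 high, loose, near the drawer's far right corner; leave alone. Origin at the centre of its underside.
There are look-alikes about, which are no part of the job. What is shaped like the clip but blue or red is not meant.

How it is judged (in metres and radians):
On the way, in this order (a step that is already met when the one before it is completed fails the run):
1. the leg is pressed against the gate and the gate is opened by it (value of joint gate above 0.5 rad and contact force between clip and eye above 1 N and y of eye in the frame of clip_grip between -0.016 and 0.016 m), for 0.05 s.
2. the near leg is deep in the hook and the gate has snapped shut behind it (value of joint gate below 0.15 rad and x of eye in the frame of clip_grip between 0.015 and 0.0487 m and y of eye in the frame of clip_grip between -0.016 and 0.016 m), for 0.1 s.
3. the hook is pulled back until the shut gate bears on the leg with at least 2 N (value of joint gate below 0.15 rad and x of eye in the frame of clip_grip between 0.0493 and 0.0735 m and contact force between clip and eye above 2 N and y of eye in the frame of clip_grip between -0.016 and 0.016 m), for 0.1 s.
At the end, for the whole second after the job is handed in: The near leg is inside the hook (slot middle 15 to 73.5 mm ahead of the fin's centre and within 16 mm sideways), the gate is shut (under 0.15 rad), the hook lies flat on the drawer floor (tilt under 0.12 rad, fin centre below 42 mm) and is at rest; released (value of joint gate below 0.15 rad and x of eye in the frame of clip_grip between 0.015 and 0.0735 m and y of eye in the frame of clip_grip between -0.016 and 0.016 m and angle between clip_grip's own z axis and vertical below 0.12 rad and height (world z) of clip_grip below 0.042 m and linear speed of clip below 0.02 m/s); the robot touches nothing.
It fails at once if the hook is pressed on the eye with more than 25 N (contact force between clip and eye above 25 N).
It fails at once if a bystander is moved by more than 20 mm (distance of any of fossil, sample_box, sample_jar from where it was at the start of the episode above 0.015 m).
It also fails if it takes over 72 s, if anything falls off the work surface, if the arm or the gripper's body presses on something with over 40 N, if the wrist force passes 120 N, or if a joint passes its speed limit or range.

## Robot

A 6-joint arm with a two-finger parallel gripper is mounted at the origin on the work surface. World frame = base frame: x ahead of the robot, y to its left, z up, the work surface at z = 0. Lengths are in mm, angles in degrees, forces in N, time in s.
With the tool pointing down it reaches from about 425 to 950 mm from the base axis. Payload 3.5 kg.
Tool frame: the origin (TCP) lies at the very end of the fingers, on their centre line; the grasp point (between the pads) lies 19 mm behind it (env.grip_depth is the distance from the TCP to the grasp point, in mm); z points along the fingers, y is the line along which they close (so a half turn about z gives the same grasp; the last joint's range is limited). The gripper opens to 85 mm and grips with 20 to 120 N. Pads are 22 mm wide; open, the fingers measure 114 mm over their backs; the gripper's body (76 mm by 85 mm) begins 54 mm behind the grasp point. The pads swing forward as they close: fully open they stand 13 mm farther back than shut.
Start: joints at [-74.828, 16.404, 90.338, -0, 73.258, -8.594], TCP at [272.051, -617.733, 231.325] pointing down, gripper open.
Joint ranges: [-158.93, 158.93], [-51.34, 127.21], [12.03, 142.37], [-87.48, 267.48], [13.55, 161.25], [-162.69, 162.69]. Speed limits (degrees/s): [159.86, 159.86, 180, 180, 180, 180].

## Interface

Orientations are given as a 3x3 rotation matrix whose columns are the frame's x, y, z axes.
In Python, from station import env gives the robot as it stands. The module is installed in compiled form; this text tells all that it offers.
- The arm moves only by the tool drive_tool, never from a script. Its argument "increments" is a list of rows, each a list of 7 numbers: the shift along the tool's x, y, z in m, then the turn, a rotation vector about the tool's x, y, z in rad, then the closure in counts, from 0 (fully open) to 255 (shut). In form: [[dx, dy, dz, rx, ry, rz, hand], ...]. A call has 1 to 8 rows; each row shifts and turns the commanded pose from where the row before left it, along the tool's axes as they then stand; what a row does not reach is not made up. A row lasts 1/10 s, in which the tool goes at most 50 mm and 8.59 degrees, less where a joint would pass 70% of its speed; a pose out of reach is approached as far as the arm can. A call is refused whole if a number of a shift passes 0.05 or a number of a turn 0.15, either way. A call with a gripper value outside its range is refused whole. The fingers move at their own pace and stop on an object; "squeeze" is the grip in N (left out, the last holds). Time passes only in rows, so rows that do not move let the fingers close. It gives the time, the measured TCP pose, the force, the opening and the grip force at its end, in the units of the state.
- env.get_obs(): the state, without advancing time (a new reading comes with each control period).
- env.grab_frame(name): name is "scene" or "top" or "wrist"; returns the picture (384x512x3 uint8, red, green, blue); there is no depth.
- env.camera_info(name): a dict with "fx", "fy", "cx", "cy" (pixels), "rvec" (rotation vector, rad) and "tvec" (3), from world to camera coordinates, as OpenCV has them; the wrist camera has in their place "T_tool_cam" (4x4, takes a point from camera to tool coordinates, whose origin is the TCP and whose axes are the flange's). Camera axes: x right, y down, z forward; pixel columns grow to the right and rows downward; lengths in mm; the calibration is good to about 2 mm. A picture is of the moment at which its call begins: read the wrist's pose just before it. camera_info takes no time and is no camera call.
- env.hand_in(): hands the job in; it is judged then, once.
The state is a dict: "clock": time; "joints": joint angles; "qd": joint speeds; "joint_efforts": joint torques, N m; "eef_pos": TCP position; "orientation": TCP orientation; "wrist_force": force on the tool from outside, world axes, zero at the start; "torque": the same for the moment, N m; "opening": opening from 0.0 (shut) to 1.0 (fully open); "gripper_force": force on a finger pad.
Only numpy, scipy, OpenCV 4.12 (cv2) and the standard library are available. Lean on these libraries where they do the work, as an engineer would, in place of code of your own. Each camera call takes 0.05 s, during which the arm holds its last target. There are 200 camera calls.

## Working session

There is one attempt and no reset: what is moved stays moved. The work goes in short steps, Python scripts to look and compute and a tool call to move; the robot and the scene stay as the last step left them, time stands still between calls to the robot, and variables do not carry over. Pictures are saved under pics/ and viewed, at most 10 in all, crops included, and the job is handed in when it is done.

Besides the shell and the picture viewer there is one more tool, called after "Call:" in YAML: its name, and indented under it one key for each argument. drive_tool: Moves the arm, as the interface text tells. Its arguments: {"type":"object","properties":{"increments":{"type":"array","items":{"type":"array","items":{"type":"number"}}},"squeeze":{"type":"number"}},"required":["increments"]}

```bash
mkdir -p pics; python3 - <<'E'
from station import env
import cv2,numpy as np
for n in("scene","top"):
    f=env.grab_frame(n); cv2.imwrite(f"pics/{n}0.png",f[...,::-1]); print(n,env.camera_info(n))
o=env.get_obs();print(o);print(env.camera_info("wrist"),env.grip_depth)
E
```

```text
scene {'fx': 369.97944049369585, 'fy': 369.97944049369585, 'cx': 260.20962110647173, 'cy': 189.51999112478222, 'rvec': array([ 1.50582758,  2.36028286, -0.6401563 ]), 'tvec': array([ 386.2666676 , -350.90833146, 1380.64810242])}
top {'fx': 411.5823726006515, 'fy': 411.5823726006515, 'cx': 260.11156578652094, 'cy': 193.91785523962625, 'rvec': array([ 2.16880649, -2.20380838,  0.1105184 ]), 'tvec': array([-174.49308523,  548.79792765, 1380.49351426])}
{'clock': 0.1, 'joints': array([-7.48300059e+01,  1.64523928e+01,  9.04167244e+01, -1.00413260e-03,
        7.32584156e+01, -8.59500922e+00]), 'qd': array([ 0.03807459, -0.03703661, -0.14157652, -0.0456873 ,  0.04900595,
        0.00392699]), 'joint_efforts': array([ 5.03329902e-04, -4.07295549e+01, -2.93699151e+01, -1.50512597e-04,
        3.43232103e-03,  5.58946862e-07]), 'eef_pos': array([ 271.87030063, -617.16020094,  230.01684492]), 'orientation': array([[ 9.15204039e-01,  4.02990334e-01, -5.98670538e-04],
       [ 4.02990655e-01, -9.15201582e-01,  2.14391020e-03],
       [ 3.16070866e-04, -2.20337391e-03, -9.99997523e-01]]), 'wrist_force': array([-0.19889598, -0.39237965,  0.14271798]), 'torque': array([0.00937342, 0.02856538, 0.01104559]), 'gripper_force': 0.0, 'opening': 0.9999854436533617}
{'fx': 344.05833848051327, 'fy': 344.05833848051327, 'cx': 259.64138078920917, 'cy': 191.87219800891253, 'T_tool_cam': array([[-6.91251939e-04, -9.62295223e-01, -2.72006298e-01,
         6.91541408e+01],
       [ 9.99999473e-01, -4.58697973e-04, -9.18540154e-04,
         8.26354896e-01],
       [ 7.59138066e-04, -2.72006789e-01,  9.62295033e-01,
        -1.44211461e+02],
       [ 0.00000000e+00,  0.00000000e+00,  0.00000000e+00,
         1.00000000e+00]])} 18.700000000000003
```

View pics/top0.png

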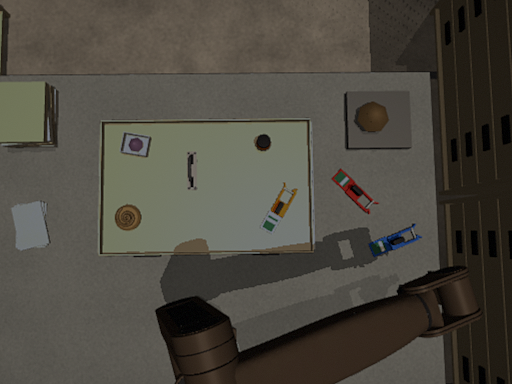

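View pics/scene0.png

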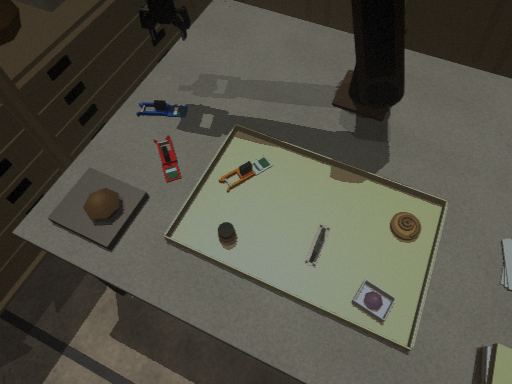

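The top view shows the orange hook at about (280,205), with its tag at (270,222) and its mouth pointing up and right. The eye runs from its near leg at about (193,188) to its far leg at (191,154), and the ammonite is at (128,217). The scene view agrees.

```bash
cat > h.py <<'E'
from station import env
import cv2,numpy as np
def cam(n,o=None):
    c=env.camera_info(n)
    K=(c['fx'],c['fy'],c['cx'],c['cy'])
    if n=='wrist':
        o=o or env.get_obs(); T=np.eye(4);T[:3,:3]=o['orientation'];T[:3,3]=o['eef_pos'];T=T@c['T_tool_cam']
        return K,T[:3,:3],T[:3,3]
    R=cv2.Rodrigues(c['rvec'])[0]; return K,R.T,-R.T@c['tvec']
def ray(C,uv):
    K,R,t=C; return R@np.array([(uv[0]-K[2])/K[0],(uv[1]-K[3])/K[1],1.])
def pt(C,uv,z):
    d=ray(C,uv); return C[2]+d*(z-C[2][2])/d[2]
def proj(C,p):
    K,R,t=C; q=R.T@(np.array(p)-t); return np.array([q[0]/q[2]*K[0]+K[2],q[1]/q[2]*K[1]+K[3]])
def hsv(f): return cv2.cvtColor(f,cv2.COLOR_RGB2HSV)
E
python3 - <<'E'
from h import *
for n in('top','scene'):
    f=env.grab_frame(n);H=hsv(f);C=cam(n)
    m=cv2.inRange(H,(8,150,90),(25,255,255))
    N,L,S,c=cv2.connectedComponentsWithStats(m)
    for i in range(1,N):
        if S[i,4]>25: print(n,'orange',c[i],S[i],pt(C,c[i],8).round(1))
    m=cv2.inRange(H,(50,100,40),(85,255,255))
    N,L,S,c=cv2.connectedComponentsWithStats(m)
    for i in range(1,N):
        if S[i,4]>15: print(n,'green',c[i],S[i,4],pt(C,c[i],5).round(1))
C=cam('top')
print('legs',pt(C,(193,189),2),pt(C,(191,152),2),'fossil',pt(C,(128,217),20),'corners',[pt(C,p,30).round() for p in((101,121),(311,121),(98,254),(314,250))])
f=env.grab_frame('top')
cv2.imwrite('pics/t1.png',cv2.resize(f[140:240,170:310],None,fx=5.6,fy=5.6,interpolation=cv2.INTER_CUBIC)[...,::-1])
E
```

```text
top orange [276.6056338 201.4084507] [271 189  13  23  71] [ 520.5 -240.     8. ]
top orange [286.52884615 204.82692308] [278 189  19  28 104] [ 508.2 -274.1    8. ]
top green [339.82258065 176.79032258] 62 [ 603.2 -462.4    5. ]
top green [268.27419355 225.48387097] 62 [ 438.2 -209.9    5. ]
scene orange [237.88321168 175.59124088] [219 168  36  18 137] [ 515.7 -265.     8. ]
scene green [262.39130435 162.08695652] 23 [ 432.7 -215.9    5. ]
scene green [171.79166667 174.72916667] 48 [ 601.4 -463.9    5. ]
legs [568.48751852  48.48407839   2.        ] [698.29963778  55.0565659    2.        ] fossil [474.64102364 265.99850931  20.        ] corners [array([805., 358.,  30.]), array([ 796., -363.,   30.]), array([353., 361.,  30.]), array([ 353., -362.,   30.])]
```

View pics/t1.png

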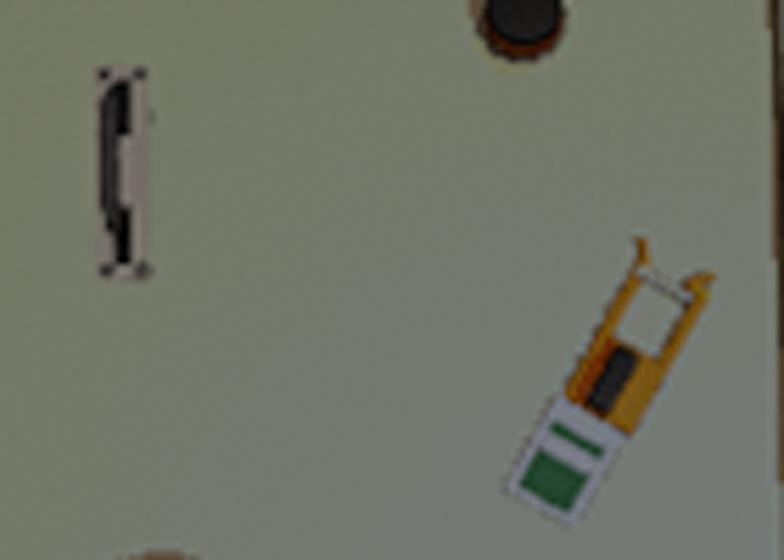

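The crop shows the hook's black fin at crop (612,380), which is full-frame (279,208), and its mouth tips at crop (640,240) and (712,277). The eye's near leg is at crop (123,262). I'll move over the hook.

Call:
drive_tool:
  increments:
    - [0.04, -0.027, 0, 0, 0, 0, 0]
    - [0.04, -0.027, 0, 0, 0, 0, 0]
    - [0.04, -0.027, 0, 0, 0, 0, 0]
    - [0.04, -0.027, 0, 0, 0, 0, 0]
    - [0.04, -0.027, 0, 0, 0, 0, 0]
    - [0.04, -0.027, 0, 0, 0, 0, 0]
    - [0.04, -0.027, 0, 0, 0, 0, 0]
    - [0.04, -0.027, 0, 0, 0, 0, 0]

```text
clock: 1.05
eef_pos: [478.6, -289.3, 231.5]
orientation: [[0.915, 0.403, 0.0], [0.403, -0.915, -0.0], [0.0, 0.0, -1.0]]
wrist_force: [0.6, 1.1, 0.0]
opening: 0.998
gripper_force: 0.0
```

Call:
drive_tool:
  increments:
    - [0.03, -0.02, 0, 0, 0, 0, 0]
    - [0, 0, 0, 0, 0, 0.15, 0]
    - [0, 0, 0, 0, 0, 0.15, 0]
    - [0, 0, 0, 0, 0, 0.15, 0]
    - [0, 0, 0, 0, 0, 0.15, 0]
    - [0, 0, 0, 0, 0, 0.15, 0]
    - [0, 0, 0, 0, 0, 0.15, 0]
    - [0, 0, 0, 0, 0, 0, 0]

```text
clock: 1.85
eef_pos: [497.2, -260.6, 231.2]
orientation: [[0.885, -0.466, -0.0], [-0.466, -0.885, 0.0], [-0.0, -0.0, -1.0]]
wrist_force: [-0.6, 0.6, -1.1]
opening: 1.001
gripper_force: 0.0
```

```bash
python3 - <<'E'
from h import *
o=env.get_obs();f=env.grab_frame('wrist');cv2.imwrite('pics/w1.png',f[...,::-1])
print(o['eef_pos'],o['orientation'].round(3),o['wrist_force'],o['clock'],o['joints'].round(1))
C=cam('wrist',o)
np.savez('w1.npz',f=f,R=C[1],t=C[2])
E
```

```text
[ 497.19014774 -260.6246305   231.24340502] [[ 0.885 -0.466 -0.   ]
 [-0.466 -0.885  0.   ]
 [-0.    -0.    -1.   ]] [-0.6470027   0.63676457 -1.08736329] 1.85 [-38.    2.1 106.5   0.   71.4  79.8]
```

View pics/w1.png

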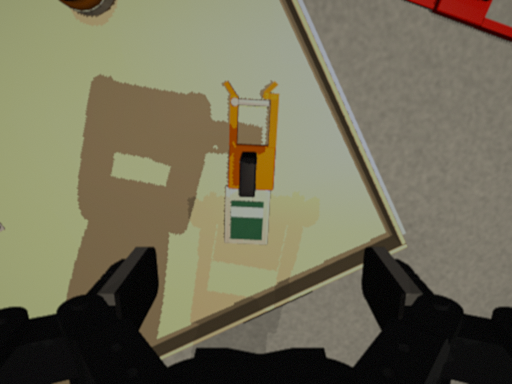

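The wrist view shows the orange hook with its fin at about (248,174), its gate at (252,102), its tag at (247,217) and its mouth pointing up. I'll fit the edges next.

```bash
cat > hook.py <<'E'
from h import *
def hook(C,f,zf=3,verbose=True):
    H=hsv(f)
    m=cv2.inRange(H,(8,170,110),(24,255,255))
    N,L,S,c=cv2.connectedComponentsWithStats(cv2.dilate(m,np.ones((5,5))))
    # near-image-centre largest
    i=max(range(1,N),key=lambda i:S[i,4]*(S[i,1]>50)); m=m&((L==i)*255).astype(np.uint8)
    ys,xs=np.nonzero(m);P=[];Q=[]
    for y in range(np.percentile(ys,25).astype(int),ys.max()-8):
        x=xs[ys==y]
        if len(x)>5: P.append(pt(C,(x.min(),y+.5),zf+12)[:2]);Q.append(pt(C,(x.max()+1,y+.5),zf+12)[:2])
    P=np.array(P,np.float32);Q=np.array(Q,np.float32)
    r=[cv2.fitLine(a,cv2.DIST_HUBER,0,.01,.01).ravel() for a in(P,Q)]
    d=[v[:2]*np.sign(v[0]) for v in r]; u=sum(d);u/=np.linalg.norm(u);n=np.array([-u[1],u[0]])
    l,rr=np.median(P@n),np.median(Q@n)
    if verbose: print('edge angles',[np.degrees(np.arctan2(*v[::-1])).round(2) for v in d],'width',l-rr)
    return m,u,n,(l+rr)/2,S[i]
E
python3 - <<'E'
from hook import *
a=np.load('w1.npz');K=cam('wrist')[0];C=(K,a['R'],a['t']);f=a['f']
m,u,n,c,S=hook(C,f);print(u,c,S)
H=hsv(f)
d=cv2.inRange(H,(0,0,0),(180,255,45))
d[:, :225]=0;d[:,285:]=0;d[:140]=0;d[210:]=0
N,L,St,ce=cv2.connectedComponentsWithStats(d);i=1+np.argmax(St[1:,4]);print(St[i],ce[i])
x,y,w,h,_=St[i]
ys,xs=np.nonzero(L==i)
for zf in(0,3,6):
  back=pt(C,(x+w/2,y+h),zf+48)[:2]; left=pt(C,(np.median([xs[ys==r].min() for r in range(y+10,y+h-5)]),y+h*.6),zf+48)[:2]
  # front tips (top of lip z=12) and pocket row
  tips=pt(C,(252,S[1]+2),zf+12)[:2]
  print(zf,'centre along from back',back@u+20,'lat from left',left@n-8,'along from tips',tips@u-89)
  al=back@u+20;print('fin',u*al+n*(left@n-8),'axis lat body',c)
fl=[pt(C,p,0).round(1) for p in((297,2),(405,237))];print(fl)
E
```

```text
edge angles [np.float32(-29.22), np.float32(-31.1)] width 48.460365
[ 0.86462766 -0.50241315] 32.78821 [ 222   80   59  112 3384]
[240 152  16  44 638] [247.15987461 173.62539185]
0 centre along from back 553.0647047472444 lat from left 35.11092261894191 along from tips 553.1675041120816
fin [ 495.83523048 -247.50910764] axis lat body 32.78821
3 centre along from back 553.9572626999551 lat from left 34.963747451618644 along from tips 553.0710775276232
fin [ 496.53301803 -248.08479222] axis lat body 32.78821
6 centre along from back 554.8498206526658 lat from left 34.81657228429532 along from tips 552.9746509431651
fin [ 497.23080559 -248.6604768 ] axis lat body 32.78821
[array([ 618.8, -366.4,    0. ]), array([ 335.9, -369.3,    0. ])]
```

Call:
drive_tool:
  increments:
    - [0, 0, 0, 0, 0, 0.038, 0]
    - [-0.007, -0.011, 0, 0, 0, 0, 0]
    - [0, 0, 0.04, 0, 0, 0, 0]
    - [0, 0, 0.04, 0, 0, 0, 0]
    - [0, 0, 0.04, 0, 0, 0, 0]
    - [0, 0, 0.02, 0, 0, 0, 0]
    - [0, 0, 0, 0, 0, 0, 90]
    - [0, 0, 0, 0, 0, 0, 90]

```text
clock: 2.7
eef_pos: [497.0, -247.3, 91.8]
orientation: [[0.867, -0.498, 0.0], [-0.498, -0.867, 0.0], [0.0, -0.0, -1.0]]
wrist_force: [0.5, -0.5, 0.4]
opening: 0.69
gripper_force: 0.0
```

```bash
python3 - <<'E'
from h import *
o=env.get_obs();f=env.grab_frame('wrist');cv2.imwrite('pics/w2.png',f[...,::-1])
print(o['eef_pos'],o['orientation'].round(3),o['wrist_force'],o['clock'],o['opening'])
C=cam('wrist',o)
np.savez('w2.npz',f=f,R=C[1],t=C[2])
E
```

```text
[ 496.97255872 -247.29811402   91.82861097] [[ 0.867 -0.498  0.   ]
 [-0.498 -0.867  0.   ]
 [ 0.    -0.    -1.   ]] [ 0.46881581 -0.54850794  0.40264514] 2.7 0.6900993623273547
```

View pics/w2.png

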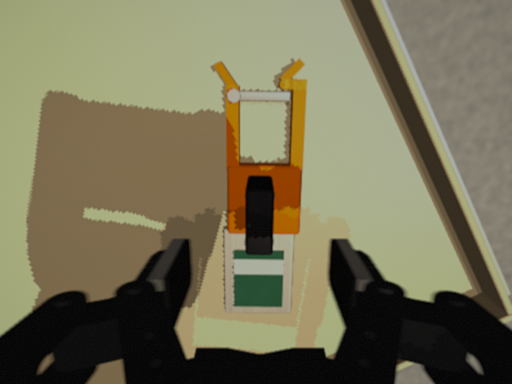

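The fin is centred between the open fingers at (259,215) and the hook is aligned with the tool. Next I descend and grip.

Call:
drive_tool:
  increments:
    - [0, 0, 0.035, 0, 0, 0, 90]
    - [0, 0, 0.035, 0, 0, 0, 90]
    - [0, 0, 0, 0, 0, 0, 90]
    - [0, 0, 0, 0, 0, 0, 255]
    - [0, 0, 0, 0, 0, 0, 255]
    - [0, 0, 0, 0, 0, 0, 255]
    - [0, 0, 0, 0, 0, 0, 255]
    - [0, 0, 0, 0, 0, 0, 255]
  squeeze: 60

```text
clock: 3.55
eef_pos: [498.7, -249.1, 24.4]
orientation: [[0.866, -0.5, 0.004], [-0.5, -0.866, -0.003], [0.005, 0.001, -1.0]]
wrist_force: [-0.3, 0.1, 7.3]
opening: 0.176
gripper_force: 60.5
```

Call:
drive_tool:
  increments:
    - [0, 0, -0.02, 0, 0, 0, 255]
    - [0, 0, -0.04, 0, 0, 0, 255]
    - [0, 0, -0.04, 0, 0, 0, 255]
    - [0, 0, -0.03, 0, 0, 0, 255]
    - [0, 0, 0, 0, 0, -0.13, 255]
    - [0, 0, 0, 0, 0, -0.13, 255]
    - [0, 0, 0, 0, 0, -0.13, 255]
    - [0, 0, 0, 0, 0, -0.13, 255]

```text
clock: 4.35
eef_pos: [496.3, -247.4, 151.5]
orientation: [[1.0, 0.002, -0.0], [0.002, -1.0, 0.0], [-0.0, -0.0, -1.0]]
wrist_force: [-0.0, -0.2, -2.5]
opening: 0.178
gripper_force: 59.2
```

Call:
drive_tool:
  increments:
    - [0.008, -0.04, 0, 0, 0, 0, 255]
    - [0.008, -0.04, 0, 0, 0, 0, 255]
    - [0.008, -0.04, 0, 0, 0, 0, 255]
    - [0.008, -0.04, 0, 0, 0, 0, 255]
    - [0.008, -0.04, 0, 0, 0, 0, 255]
    - [0, 0, 0, 0, 0, 0, 255]
    - [0, 0, 0, 0, 0, 0, 255]

```text
clock: 5.05
eef_pos: [537.1, -46.9, 151.3]
orientation: [[1.0, -0.001, -0.0], [-0.001, -1.0, -0.0], [-0.0, 0.0, -1.0]]
wrist_force: [-0.1, -0.1, -2.1]
opening: 0.179
gripper_force: 59.6
```

```bash
python3 - <<'E'
from h import *
o=env.get_obs();f=env.grab_frame('wrist');cv2.imwrite('pics/w3.png',f[...,::-1])
print(o['eef_pos'],o['orientation'].round(4),o['wrist_force'],o['torque'],o['clock'],o['opening'])
C=cam('wrist',o)
np.savez('w3.npz',f=f,R=C[1],t=C[2])
E
```

```text
[537.05369153 -46.87662757 151.34642332] [[ 1.e+00 -6.e-04 -3.e-04]
 [-6.e-04 -1.e+00 -4.e-04]
 [-3.e-04  4.e-04 -1.e+00]] [-0.12856051 -0.0759804  -2.12372485] [-0.02349061 -0.02534125  0.01056713] 5.05 0.17903051134445302
```

View pics/w3.png

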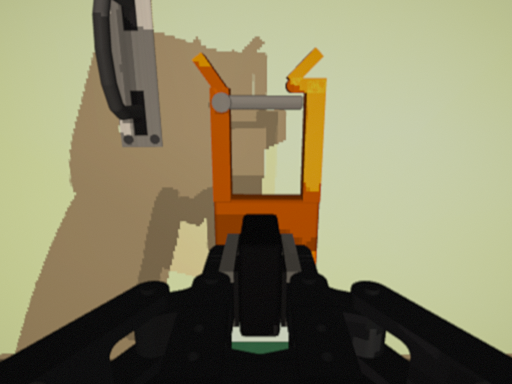

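The view shows the held hook with its gate at about (262,102). To its left is the eye plate, with near bolts at (128,139) and (155,139), and the staple's near leg at about (110–140,115). I'll crop for finer points.

```bash
python3 - <<'E'
from h import *
f=np.load('w3.npz')['f']
g=cv2.convertScaleAbs(f[0:150,85:325],alpha=1.5)
g=cv2.resize(g,None,fx=3.3,fy=3.3,interpolation=cv2.INTER_CUBIC)
cv2.imwrite('pics/w3c.png',g[...,::-1])
E
```

```text
(no output)
```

View pics/w3c.png

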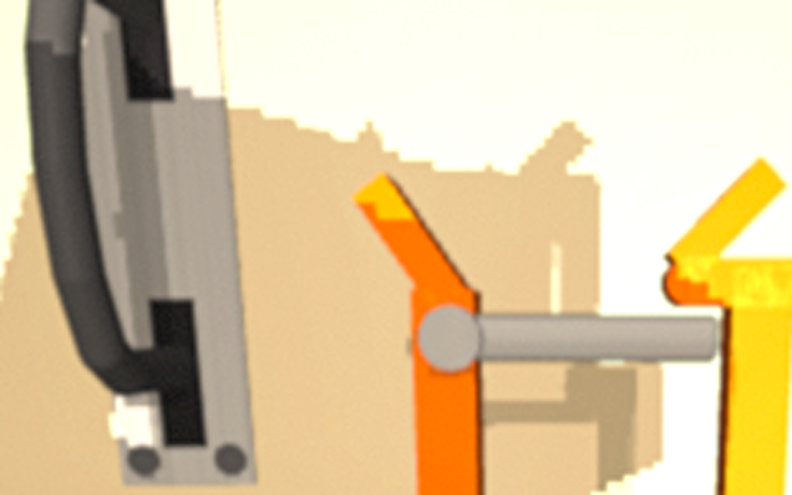

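```bash
python3 - <<'E'
from h import *
a=np.load('w3.npz');C=(cam('wrist')[0],a['R'],a['t'])
q=lambda x,y:(85+x/3.3,y/3.3)
A=dict(nearend=(185,445),slotfar=(171.5,300),farnear=(151.5,100),b1=(144,460),b2=(230,460),e1=(222,95),e2=(255,480),mid=(178,372),leg=(178,366))
for z in(-2,2,6,10):
    P={k:pt(C,q(*v),z)[:2] for k,v in A.items()}
    v=P['farnear']-P['nearend'];e=P['e1']-P['e2']
    print(z,'80?',np.linalg.norm(v).round(1),'ang',np.degrees([np.arctan2(v[1],v[0]),np.arctan2(e[1],e[0])]).round(1),'mid',P['mid'].round(1),'leg',P['leg'].round(1),'bolt gap',np.linalg.norm(P['b1']-P['b2']).round(1))
tz=151.3
for zz in (tz-15+6,tz-18+6,tz-21+6):  # gate height
    h=pt(C,q(448,338),zz);r=pt(C,q(715,338),zz);print('gate hinge,tip',h.round(1),r.round(1),(h-[537.05,-46.9,0]).round(1),(r-[537.05,-46.9,0]).round(1))
L=[pt(C,p,tz-18+12)[:2] for p in((230,193),(229,110))];R=[pt(C,p,tz-18+12)[:2] for p in((302,193),(302,110))]
print(L,R)
E
```

```text
-2 80? 82.3 ang [0.1 0.4] mid [591.8  54.4] leg [593.3  54.3] bolt gap 22.5
2 80? 81.2 ang [0.1 0.4] mid [592.  53.] leg [593.5  52.9] bolt gap 22.2
6 80? 80.1 ang [0.1 0.4] mid [592.2  51.7] leg [593.7  51.5] bolt gap 21.9
10 80? 79.0 ang [0.1 0.4] mid [592.4  50.3] leg [593.8  50.2] bolt gap 21.5
gate hinge,tip [603.3 -30.7 142.3] [603.2 -65.6 142.3] [ 66.2  16.2 142.3] [ 66.2 -18.7 142.3]
gate hinge,tip [603.2 -30.4 139.3] [603.1 -65.9 139.3] [ 66.1  16.5 139.3] [ 66.1 -19.  139.3]
gate hinge,tip [603.1 -30.  136.3] [603.1 -66.3 136.3] [ 66.1  16.9 136.3] [ 66.  -19.4 136.3]
[array([563.48440903, -33.95415002]), array([600.19686024, -34.43869334])] [array([563.44327789, -66.66079266]), array([600.15679932, -65.4764408 ])]
```

The eye is yawed about 0.2° with its leg at roughly (593, 52), and the hook sits square in the grip with its gate 66 mm ahead of the TCP. I'll move in front of the leg and lower.

Call:
drive_tool:
  increments:
    - [-0.017, -0.033, 0, 0, 0, 0, 255]
    - [-0.017, -0.033, 0, 0, 0, 0, 255]
    - [-0.018, -0.034, 0, 0, 0, 0, 255]
    - [0, 0, 0.035, 0, 0, 0, 255]
    - [0, 0, 0.035, 0, 0, 0, 255]
    - [0, 0, 0.035, 0, 0, 0, 255]
    - [0, 0, 0.018, 0, 0, 0, 255]
    - [0, 0, 0, 0, 0, 0, 255]

```text
clock: 5.9
eef_pos: [484.3, 51.1, 26.4]
orientation: [[1.0, -0.005, -0.004], [-0.005, -1.0, 0.0], [-0.004, -0.0, -1.0]]
wrist_force: [-0.7, -0.3, -2.6]
opening: 0.177
gripper_force: 60.6
```

Call:
drive_tool:
  increments:
    - [0.005, 0, 0, 0, 0, 0, 255]
    - [0, 0, 0, 0, 0, 0, 255]
    - [0, 0, 0, 0, 0, 0, 255]

```text
clock: 6.2
eef_pos: [491.9, 51.9, 29.6]
orientation: [[1.0, -0.004, 0.002], [-0.004, -1.0, -0.0], [0.002, 0.0, -1.0]]
wrist_force: [-0.1, -0.2, -2.3]
opening: 0.173
gripper_force: 60.6
```

```bash
python3 - <<'E'
from h import *
o=env.get_obs();f=env.grab_frame('wrist');cv2.imwrite('pics/w4.png',cv2.convertScaleAbs(f,alpha=1.3)[...,::-1])
print(o['eef_pos'],o['orientation'].round(4),o['wrist_force'],o['torque'],o['clock'],o['opening'])
C=cam('wrist',o)
np.savez('w4.npz',f=f,R=C[1],t=C[2])
E
```

```text
[491.85176591  51.88561771  29.61678993] [[ 1.0e+00 -3.7e-03  2.5e-03]
 [-3.7e-03 -1.0e+00 -3.0e-04]
 [ 2.5e-03  3.0e-04 -1.0e+00]] [-0.06864083 -0.16299953 -2.2502558 ] [-0.03366805  0.07470147 -0.04498166] 6.2 0.1731887731725576
```

View pics/w4.png

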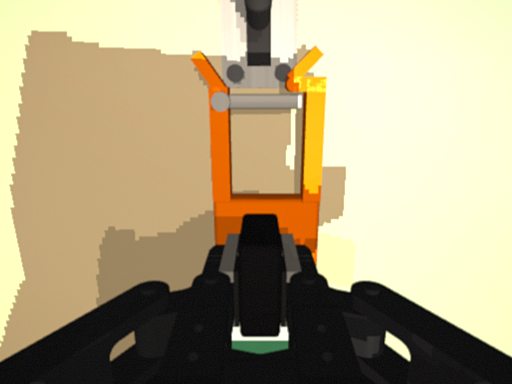

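The leg and slot are at column 259, in line with the way in (bolts at 235 and 283). I advance and feel for the leg.

Call:
drive_tool:
  increments:
    - [0.006, 0, 0.002, 0, 0, 0, 255]
    - [0.006, 0, 0.001, 0, 0, 0, 255]
    - [0.004, 0, 0, 0, 0, 0, 255]
    - [0, 0, 0, 0, 0, 0, 255]
    - [0, 0, 0, 0, 0, 0, 255]

```text
clock: 6.75
eef_pos: [506.7, 52.4, 25.2]
orientation: [[1.0, -0.003, -0.0], [-0.003, -1.0, 0.0], [-0.0, -0.0, -1.0]]
wrist_force: [0.3, -0.0, -2.6]
opening: 0.178
gripper_force: 60.6
```

Call:
drive_tool:
  increments:
    - [0.002, 0, 0, 0, 0, 0, 255]
    - [0.002, 0, 0, 0, 0, 0, 255]
    - [0, 0, 0, 0, 0, 0, 255]

```text
clock: 7.05
eef_pos: [511.0, 52.3, 25.4]
orientation: [[1.0, -0.003, 0.0], [-0.003, -1.0, -0.0], [0.0, 0.0, -1.0]]
wrist_force: [-0.3, 0.1, -2.5]
opening: 0.18
gripper_force: 60.6
```

Call:
drive_tool:
  increments:
    - [0.002, 0, 0, 0, 0, 0, 255]
    - [0.002, 0, 0, 0, 0, 0, 255]
    - [0, 0, 0, 0, 0, 0, 255]

```text
clock: 7.35
eef_pos: [515.0, 52.2, 25.5]
orientation: [[1.0, -0.003, 0.0], [-0.003, -1.0, -0.0], [0.0, 0.0, -1.0]]
wrist_force: [0.0, -0.2, -1.5]
opening: 0.174
gripper_force: 60.6
```

Call:
drive_tool:
  increments:
    - [0.002, 0, 0, 0, 0, 0, 255]
    - [0.002, 0, 0, 0, 0, 0, 255]
    - [0, 0, 0, 0, 0, 0, 255]

```text
clock: 7.65
eef_pos: [519.0, 52.2, 25.4]
orientation: [[1.0, -0.003, 0.0], [-0.003, -1.0, -0.0], [0.0, 0.0, -1.0]]
wrist_force: [-0.5, 0.1, -3.2]
opening: 0.174
gripper_force: 60.6
```

Call:
drive_tool:
  increments:
    - [0.002, 0, 0, 0, 0, 0, 255]
    - [0, 0, 0, 0, 0, 0, 255]

```text
clock: 7.85
eef_pos: [519.8, 52.4, 25.0]
orientation: [[1.0, -0.003, -0.003], [-0.003, -1.0, 0.0], [-0.003, -0.0, -1.0]]
wrist_force: [-3.6, -1.0, 1.0]
opening: 0.177
gripper_force: 60.8
```

Call:
drive_tool:
  increments:
    - [0.002, 0, 0, 0, 0, 0, 255]
    - [0, 0, 0, 0, 0, 0, 255]

```text
clock: 8.05
eef_pos: [521.9, 52.5, 25.0]
orientation: [[1.0, -0.003, -0.002], [-0.003, -1.0, 0.0], [-0.002, -0.0, -1.0]]
wrist_force: [-3.3, 0.8, -1.8]
opening: 0.175
gripper_force: 60.7
```

Call:
drive_tool:
  increments:
    - [0.002, 0, 0, 0, 0, 0, 255]
    - [0, 0, 0, 0, 0, 0, 255]

```text
clock: 8.25
eef_pos: [524.1, 52.4, 25.0]
orientation: [[1.0, -0.003, -0.002], [-0.003, -1.0, 0.0], [-0.002, -0.0, -1.0]]
wrist_force: [-5.0, 1.0, -1.0]
opening: 0.18
gripper_force: 60.7
```

Call:
drive_tool:
  increments:
    - [0.002, 0, 0, 0, 0, 0, 255]
    - [0, 0, 0, 0, 0, 0, 255]

```text
clock: 8.45
eef_pos: [526.0, 52.2, 24.9]
orientation: [[1.0, -0.003, -0.002], [-0.003, -1.0, 0.0], [-0.002, -0.0, -1.0]]
wrist_force: [-4.8, -0.0, -1.0]
opening: 0.178
gripper_force: 60.8
```

Contact with the gate came at TCP x≈519.3, so it should snap at about 558–563 and bottom out at about 565.

Call:
drive_tool:
  increments:
    - [0.003, 0, 0, 0, 0, 0, 255]
    - [0.003, 0, 0, 0, 0, 0, 255]
    - [0.002, 0, 0, 0, 0, 0, 255]
    - [0, 0, 0, 0, 0, 0, 255]

```text
clock: 8.85
eef_pos: [533.4, 52.8, 24.3]
orientation: [[1.0, -0.003, -0.003], [-0.003, -1.0, 0.001], [-0.003, -0.001, -1.0]]
wrist_force: [-5.0, 1.8, -2.4]
opening: 0.174
gripper_force: 60.4
```

Call:
drive_tool:
  increments:
    - [0.003, 0, 0, 0, 0, 0, 255]
    - [0.003, 0, 0, 0, 0, 0, 255]
    - [0.002, 0, 0, 0, 0, 0, 255]
    - [0, 0, 0, 0, 0, 0, 255]

```text
clock: 9.25
eef_pos: [542.6, 52.7, 24.9]
orientation: [[1.0, -0.003, -0.0], [-0.003, -1.0, 0.001], [-0.0, -0.001, -1.0]]
wrist_force: [-3.0, 2.9, -3.7]
opening: 0.175
gripper_force: 60.3
```

Call:
drive_tool:
  increments:
    - [0.003, 0, 0, 0, 0, 0, 255]
    - [0.003, 0, 0, 0, 0, 0, 255]
    - [0.002, 0, 0, 0, 0, 0, 255]
    - [0, 0, 0, 0, 0, 0, 255]

```text
clock: 9.65
eef_pos: [552.0, 52.1, 25.8]
orientation: [[1.0, -0.004, 0.003], [-0.004, -1.0, 0.0], [0.003, -0.0, -1.0]]
wrist_force: [-1.2, 2.9, -3.1]
opening: 0.175
gripper_force: 60.5
```

Call:
drive_tool:
  increments:
    - [0.003, 0, 0, 0, 0, 0, 255]
    - [0.002, 0, 0, 0, 0, 0, 255]
    - [0, 0, 0, 0, 0, 0, 255]

```text
clock: 9.95
eef_pos: [556.5, 52.0, 25.6]
orientation: [[1.0, -0.003, 0.002], [-0.003, -1.0, -0.0], [0.002, 0.0, -1.0]]
wrist_force: [-1.3, 3.2, -2.6]
opening: 0.177
gripper_force: 60.5
```

Call:
drive_tool:
  increments:
    - [0.002, 0, 0, 0, 0, 0, 255]
    - [0.001, 0, 0, 0, 0, 0, 255]
    - [0, 0, 0, 0, 0, 0, 255]

```text
clock: 10.25
eef_pos: [559.8, 52.1, 25.8]
orientation: [[1.0, -0.003, 0.003], [-0.003, -1.0, 0.0], [0.003, -0.0, -1.0]]
wrist_force: [0.5, 3.1, -2.3]
opening: 0.174
gripper_force: 60.6
```

Call:
drive_tool:
  increments:
    - [0.002, 0, 0, 0, 0, 0, 255]
    - [0, 0, 0, 0, 0, 0, 255]
    - [0, 0, 0, 0, 0, 0, 255]

```text
clock: 10.55
eef_pos: [561.1, 51.5, 25.6]
orientation: [[1.0, -0.003, 0.001], [-0.003, -1.0, -0.001], [0.001, 0.001, -1.0]]
wrist_force: [0.4, 0.7, -1.8]
opening: 0.174
gripper_force: 60.6
```

The lateral force fell from 3 N to about 0.7 N, so it has probably snapped. I'll check by picture.

```bash
python3 - <<'E'
from h import *
o=env.get_obs();f=env.grab_frame('wrist')
print(o['eef_pos'],o['wrist_force'])
g=cv2.convertScaleAbs(f[30:260,170:350],alpha=1.5)
cv2.imwrite('pics/w5.png',cv2.resize(g,None,fx=2.5,fy=2.5)[...,::-1])
E
```

```text
[561.12991819  51.52168858  25.60445892] [ 0.3653603   0.73163767 -1.84879047]
```

View pics/w5.png

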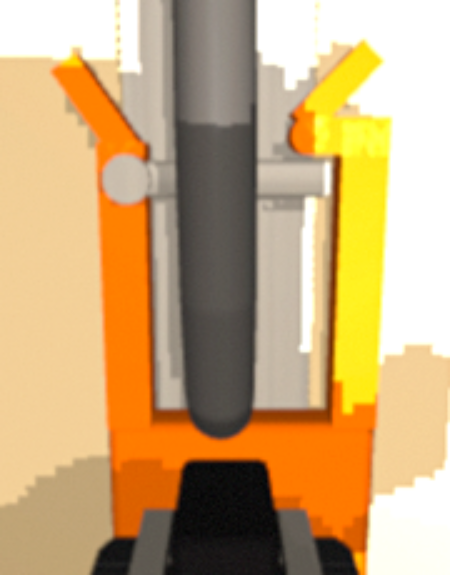

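The gate is shut behind the leg: the bar lies unbroken across crop row 178 and the leg is at the pocket's closed end. Now I pull back.

Call:
drive_tool:
  increments:
    - [-0.005, 0, 0, 0, 0, 0, 255]
    - [-0.006, 0, 0, 0, 0, 0, 255]
    - [-0.006, 0, 0, 0, 0, 0, 255]
    - [-0.003, 0, 0, 0, 0, 0, 255]
    - [0, 0, 0, 0, 0, 0, 255]
    - [0, 0, 0, 0, 0, 0, 255]

```text
clock: 11.2
eef_pos: [540.7, 52.2, 25.5]
orientation: [[1.0, -0.003, 0.0], [-0.003, -1.0, -0.0], [0.0, 0.0, -1.0]]
wrist_force: [-0.1, 0.1, -2.4]
opening: 0.182
gripper_force: 60.6
```

Call:
drive_tool:
  increments:
    - [-0.003, 0, 0, 0, 0, 0, 255]
    - [-0.002, 0, 0, 0, 0, 0, 255]
    - [0, 0, 0, 0, 0, 0, 255]

```text
clock: 11.5
eef_pos: [535.3, 52.2, 25.2]
orientation: [[1.0, -0.003, -0.0], [-0.003, -1.0, 0.0], [-0.0, -0.0, -1.0]]
wrist_force: [0.2, 0.1, -2.4]
opening: 0.178
gripper_force: 60.6
```

Call:
drive_tool:
  increments:
    - [-0.001, 0, 0, 0, 0, 0, 255]
    - [0, 0, 0, 0, 0, 0, 255]

```text
clock: 11.7
eef_pos: [535.1, 52.2, 25.5]
orientation: [[1.0, -0.003, 0.001], [-0.003, -1.0, -0.0], [0.001, 0.0, -1.0]]
wrist_force: [1.1, -0.6, -3.4]
opening: 0.179
gripper_force: 60.5
```

Call:
drive_tool:
  increments:
    - [-0.002, 0, 0, 0, 0, 0, 255]
    - [0, 0, 0, 0, 0, 0, 255]
    - [0, 0, 0, 0, 0, 0, 255]

```text
clock: 12.0
eef_pos: [534.9, 52.1, 26.0]
orientation: [[1.0, -0.003, 0.006], [-0.003, -1.0, -0.0], [0.006, 0.0, -1.0]]
wrist_force: [4.8, 1.1, -4.4]
opening: 0.174
gripper_force: 60.1
```

Call:
drive_tool:
  increments:
    - [-0.001, 0, 0, 0, 0, 0, 255]
    - [0, 0, 0, 0, 0, 0, 255]
    - [0, 0, 0, 0, 0, 0, 255]

```text
clock: 12.3
eef_pos: [534.7, 52.1, 26.2]
orientation: [[1.0, -0.004, 0.008], [-0.004, -1.0, -0.0], [0.008, 0.0, -1.0]]
wrist_force: [8.6, 0.6, -5.8]
opening: 0.173
gripper_force: 59.9
```

The gate bears with 8.6 N. I ease off, lower to the floor, release and rise.

Call:
drive_tool:
  increments:
    - [0.004, 0, 0, 0, 0, 0, 255]
    - [0.004, 0, 0, 0, 0, 0, 255]
    - [0, 0, 0.001, 0, 0, 0, 255]
    - [0, 0, 0, 0, 0, 0, 255]
    - [0, 0, 0, 0, 0, 0, 90]
    - [0, 0, 0, 0, 0, 0, 90]
    - [0, 0, 0, 0, 0, 0, 90]
    - [0, 0, 0, 0, 0, 0, 90]

```text
clock: 13.1
eef_pos: [539.7, 52.2, 24.5]
orientation: [[1.0, -0.003, 0.0], [-0.003, -1.0, -0.0], [0.0, 0.0, -1.0]]
wrist_force: [-0.0, -0.1, 0.4]
opening: 0.647
gripper_force: 0.0
```

Call:
drive_tool:
  increments:
    - [0, 0, -0.01, 0, 0, 0, 90]
    - [0, 0, -0.02, 0, 0, 0, 90]
    - [0, 0, -0.04, 0, 0, 0, 90]
    - [0, 0, -0.04, 0, 0, 0, 90]
    - [0, 0, -0.04, 0, 0, 0, 90]
    - [0, 0, 0, 0, 0, 0, 90]
    - [0, 0, 0, 0, 0, 0, 90]

```text
clock: 13.8
eef_pos: [540.5, 52.1, 176.5]
orientation: [[1.0, -0.003, 0.004], [-0.003, -1.0, -0.0], [0.004, 0.0, -1.0]]
wrist_force: [0.3, -1.0, -0.7]
opening: 0.65
gripper_force: 0.0
```

```bash
python3 - <<'E'
from h import *
o=env.get_obs();f=env.grab_frame('wrist')
print(o['eef_pos'],o['wrist_force'],o['clock'],o['opening'])
cv2.imwrite('pics/w6.png',cv2.convertScaleAbs(f,alpha=1.3)[...,::-1])
E
```

```text
[540.51064088  52.14870412 176.52137949] [ 0.27321337 -1.01408293 -0.67500824] 13.8 0.6497628250879602
```

View pics/w6.png

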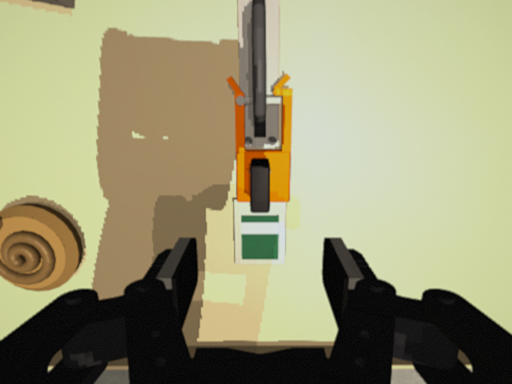

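The hook lies flat on the drawer floor around (262,150) with the leg inside and the gate shut at row 100. The gripper is clear and the fossil is untouched, so I'm handing in.

```bash
python3 -c "
from station import env
print(env.hand_in())"
```

```text
the job is handed in; nothing more can be done
None
```

The orange snap hook is on the eye's near leg with its gate shut, was pulled back to about 8.6 N to prove the catch, and was left released and lying flat; the job is handed in, but the hand-in returned no verdict.

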